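# Lever up the tool stand and pack its low edge

## Task

The tool stand is down on one edge. Set the iron weight on the lever's plywood pad so that the lever, over its fulcrum block, pries that edge up and holds it, then slide the wooden packer at least 3 cm in under the raised edge beside the lever. Take the weight off again and stand it on the bench, so that the stand comes to rest level on the packer and the riser; never lift or shove the stand by hand, and leave the jar, plane and mallet alone.

Things in the scene. Friction and masses are not known exactly. Their poses are not given: they have to be found in the camera images.
- stand: Heavy (4.5 kg) green cast-iron tool stand: plate 200 x 200 x 28 mm; column 40 mm thick, on a foot 72 mm wide, 50 mm from the middle toward +y, with a 60 mm block near its top; 154 mm high in all. Origin: centre of the plate's underside, z up. Its +y end lies on the riser, the edge at y = -100 mm is down on the bench at the start (tilt 0.094 rad). It may shift a few mm when pried.
- stand_edge (a point): Middle of the stand's low edge at its underside (stand x = 0, y = -100 mm). The lever's toe is in a notch in this edge from stand x = -90 to -20 mm (15 mm high, 35 deep). From x = -20 to 100 mm the underside is flat: the packer's place, about x = +50 mm. With the lever fully down this edge hangs about 22 mm above the bench.
- riser: Fixed pale wooden strip under the stand's +y end, 220 x 55 mm, 16 mm thick, with a 10 mm higher stop along its far side. Origin: not on the strip but on the bench, below the middle of the stand; x, y parallel to the stand's; the strip covers y = 70 to 125 mm.
- fulcrum: Fixed dark wooden fulcrum block, 70 x 45 mm, with a steel rod 16 mm thick along its x, axis 24 mm above the bench, between two cheeks 44 mm high. Origin: on the bench below the rod's middle. The lever lies along its y: toe to +y, pad to -y.
- lever: Loose lever bar, 365 x 30 x 6 mm, steel toe and red arm, 0.35 kg, lying on the fulcrum's rod, kept there by two ribs. Origin: its underside on the rod; y along the bar, toe end y = +80 mm, handle end -285 mm, raised about 0.36 rad at the start. Pressed down with 4 to 8 N at the pad it swings until the foot under the pad meets the bench; the bar is then level. Unloaded, it swings up again.
- lever_pad (a point): Centre of the top of the lever's plywood pad, 84 x 84 mm, at y = -240 mm on the lever. At the start about 130 mm high and tilted. With the lever fully down its top is level, 48 mm above the bench, and its centre is 240 mm from the fulcrum's origin along the fulcrum's -y. The weight alone holds it down.
- packer: Loose pale wooden packer, 45 (its x) x 120 (its y) x 16 mm thick, 70 g, lying flat. Origin: centre of its underside. Either end may go in first.
- weight: Dark steel weight, 0.9 kg: block 64 x 64 x 26 mm with an upright grip rib on top, 44 mm long (its x), 16 mm thick (its y), from 26 to 62 mm high. Origin: centre of its underside, z up.
- jar: Bystander: amber glass jar with blue cap, 60 mm wide, 75 mm high. Origin: centre of its underside. Weight and jar may have swapped places.
- plane: Bystander: steel hand plane with dark wooden handles, 240 x 60 mm, about 100 mm high, lying along its x. Origin: centre of its sole.
- mallet: Bystander: wooden mallet lying on the bench, 300 mm long (its x), head 120 x 60 x 70 mm at x = 60 to 120 mm. Origin: on the bench below the handle, 120 mm from the head's end.

How it is judged (in metres and radians):
On the way, in this order (a step that is already met when the one before it is completed fails the run):
1. the weight, let go, stands on the lever and holds the stand's low edge up more than 19 mm (height (world z) of stand_edge above 0.019 m and contact force between weight and lever above 3 N and contact force between the fingers and weight below 0.3 N and contact force between the fingers and lever below 0.3 N and contact force between the fingers and stand below 0.3 N), for 0.3 s.
2. with the edge still held up by the weight, the packer is under it: at least 25 mm of its length in (height (world z) of stand_edge above 0.019 m and contact force between weight and lever above 3 N and y of packer in the frame of stand between -0.135 and 0.05 m and x of packer in the frame of stand between -0.1 and 0.1 m), for 0.2 s.
At the end, for the whole second after the job is handed in: The stand is level to 0.025 rad and at rest, borne by the packer and the riser; the packer lies beneath the low edge with its middle at most 35 mm outside that edge (25 mm of its 120 mm length in); the weight stands upright on the bench, off the lever and the stand (angle between stand's own z axis and vertical below 0.025 rad and contact force between stand and packer above 2 N and contact force between stand and riser above 2 N and y of packer in the frame of stand between -0.135 and 0.05 m and x of packer in the frame of stand between -0.1 and 0.1 m and height (world z) of weight between -0.004 and 0.004 m and angle between weight's own z axis and vertical below 0.06 rad and contact force between weight and lever below 0.1 N and contact force between weight and stand below 0.1 N and linear speed of each of stand, weight below 0.01 m/s); the robot touches nothing.
It fails at once if the stand is lifted or pushed by the fingers (over 8 N) (contact force between the fingers and stand above 8 N).
It fails at once if jar, plane or mallet is moved more than 20 mm (distance of any of jar, plane, mallet from where it was at the start of the episode above 0.02 m).
It also fails if it takes over 72 s, if anything falls off the work surface, if the arm or the gripper's body presses on something with over 40 N, if the wrist force passes 120 N, or if a joint passes its speed limit or range.

## Robot

A 7-joint arm with a two-finger parallel gripper is mounted at the origin on the work surface. World frame = base frame: x ahead of the robot, y to its left, z up, the work surface at z = 0. Lengths are in mm, angles in rad, forces in N, time in s.
With the tool pointing down it reaches from about 425 to 1025 mm from the base axis. Payload 9.4 kg.
Tool frame: the origin (TCP) lies at the very end of the fingers, on their centre line; the grasp point (between the pads) lies pinch_z behind it (pinch_z is the distance from the TCP to the grasp point, in mm); z points along the fingers, y is the line along which they close (so a half turn about z gives the same grasp; the last joint's range is limited). The gripper opens to 93 mm and grips with 3 to 60 N. Pads are 15 mm wide; open, the fingers measure 128 mm over their backs; the gripper's body (75 mm by 188 mm) begins 65 mm behind the grasp point.
Start: joints at [-1.366, 0.599, -0.003, 1.599, 0.002, 0.943, -0.08], TCP at [201.616, 696.401, 218.618] pointing down, gripper open.
Joint ranges: [-2.57, 2.57], [-0.35, 1.97], [-1.29, 1.29], [0.11, 2.56], [-1.05, 4.19], [0.11, 1.86], [-2.63, 2.63]. Speed limits (rad/s): [2.22, 2.22, 3.01, 3.01, 3.14, 3.14, 3.14].

## Interface

Orientations are given as a unit quaternion [w, x, y, z].
In Python, from plant import * gives the robot as it stands. The module is installed in compiled form; this text tells all that it offers.
- The arm moves only by the tool carry_out, never from a script. Its argument "commands" is text: rows parted by semicolons, each of 7 numbers parted by spaces: the shift along the tool's x, y, z in units of 500 mm (1.0 is 500 mm), then the turn, a rotation vector about the tool's x, y, z in units of 90 degrees (1.0 is 90 degrees), then the opening, from 0 (shut) to 1 (fully open). In form: x y z rx ry rz hand; .... A call has exactly 8 rows; each row is the pose to reach, as a shift and turn from the pose commanded when the call began, along the tool's axes at that moment; what a row does not reach only later rows make up. A row lasts 1/10 s, in which the tool goes at most 50 mm and 8.59 degrees, less where a joint would pass 70% of its speed; a pose out of reach is approached as far as the arm can. A call with a number of a shift or a turn outside -1 to 1 is refused whole. A call with a gripper value outside its range is refused whole. The fingers move at their own pace and stop on an object; the grip force is fixed at half the most. Time passes only in rows, so rows that repeat a pose let the fingers close, or fill a call up. It gives the time, the measured TCP pose, the force, the opening and the grip force at its end, in the units of the state.
- state(): the state, without advancing time (a new reading comes with each control period).
- camera(name): name is "scene" or "top" or "wrist"; returns a dict with "pixels" (384x512x3 uint8, red, green, blue), "z_map" (384x512 float32, mm along the optical axis (not along the pixel's ray), 0 where there is no reading), "K" (3x3 intrinsics, pixels), "R" (3x3) and "t" (3): a world point X has camera coordinates R X + t. Camera axes: x right, y down, z forward; pixel columns grow to the right and rows downward; lengths in mm; the calibration is good to about 2 mm. The wrist camera is an equidistant fisheye: a pixel r from the principal point sees the ray r / f radians off the axis. A picture is of the moment at which its call begins.
- job_done(): hands the job in; it is judged then, once.
Trained networks look in the newest picture that a camera, given by its name, has taken for a name from the list of things; names that differ only in an ending like _2 or _b are one class to them, and where a whole thing is asked for, a point or a joint stands for the part that bears it (a point fixed in the world has none). Each returns a list of dicts, best first, with "conf" (0 to 1); they miss things now and then, are a little off and sometimes report something else, mostly with a low value. They report only what shows in the picture. A call takes as long as a camera call.
- silhouettes(camera, target): "mask" (384x512 bool, what is visible of it) and "box" ([left, top, right, bottom] in pixels, round what is visible of it).
The state is a dict: "time": time; "q": joint angles; "dq": joint speeds; "joint_efforts": joint torques, N m; "tool_pos": TCP position; "tcp_rot": TCP orientation; "contact_force": force on the tool from outside, world axes, zero at the start; "wrist_torque": the same for the moment, N m; "opening": finger opening in mm; "gripper_force": force on a finger pad.
Only numpy, scipy, OpenCV 4.12 (cv2) and the standard library are available. Lean on these libraries where they do the work, as an engineer would, in place of code of your own. Each camera call takes 0.05 s, during which the arm holds its last target. There are 200 camera calls.

## Working session

There is one attempt and no reset: what is moved stays moved. The work goes in short steps, Python scripts to look and compute and a tool call to move; the robot and the scene stay as the last step left them, time stands still between calls to the robot, and variables do not carry over. Pictures are saved under pics/ and viewed, at most 10 in all, crops included, and the job is handed in when it is done.

Besides the shell and the picture viewer there is one more tool, called after "Call:" in YAML: its name, and indented under it one key for each argument. carry_out: Moves the arm, as the interface text tells. Shifts and turns lie within -1 to 1; 1 stands for 500 mm of shift or 90 degrees of turn. Its arguments: {"type":"object","properties":{"commands":{"type":"string"}},"required":["commands"]}

```bash
mkdir -p pics; cat > h.py <<'E'
from plant import *
import numpy as np, cv2
def pts(c,mask=None):
    z=c["z_map"]; m=z>0
    if mask is not None: m=m&mask
    v,u=np.nonzero(m); d=z[v,u]; K=c["K"]
    P=np.stack([(u-K[0,2])/K[0,0]*d,(v-K[1,2])/K[1,1]*d,d],1)
    return (P-c["t"])@c["R"]
def save(c,n): cv2.imwrite(n,c["pixels"][:,:,::-1])
E
python3 - <<'E'
from h import *
s=state();print(s)
ims=[]
for n in("scene","top"):
    c=camera(n); ims.append(c["pixels"])
    print(n,(-c["R"].T@c["t"]).round(),c["K"][0,0])
    for t in("stand","riser","fulcrum","lever","lever_pad","packer","weight","jar","plane","mallet"):
        for d in silhouettes(n,t)[:2]:
            m=d["mask"]; P=pts(c,m); 
            if len(P)<5: continue
            r=cv2.minAreaRect(P[:,:2].astype(np.float32))
            print(n,t,round(d["conf"],2),np.round(d["box"]),"rect",np.round(r[0]),np.round(r[1]),round(r[2]),"z",np.percentile(P[:,2],[2,50,98]).round())
cv2.imwrite("pics/a.png",cv2.resize(np.vstack(ims),(None or 768,1152))[:, :, ::-1][:576])
cv2.imwrite("pics/b.png",cv2.resize(ims[1],(768,576))[:,:,::-1])
E
```

```text
{'time': 0.0, 'q': array([-1.36568316,  0.60014787, -0.00254561,  1.60011884,  0.00180759,
        0.94292183, -0.07978354]), 'dq': array([ 6.63453527e-05, -9.12614597e-04, -1.90741088e-03, -8.18439284e-04,
       -4.84883704e-04, -2.64204440e-04, -1.36310076e-03]), 'joint_efforts': array([ 7.58701990e-04, -7.65080523e+01,  1.49717320e+00, -2.52350789e+01,
       -5.23965200e-02,  1.70516741e-02,  1.64695816e-04]), 'tool_pos': array([201.50202645, 695.92093016, 217.74746053]), 'tcp_rot': array([-3.69228857e-05,  1.40400441e-01,  9.90094481e-01, -7.96042557e-04]), 'contact_force': array([-0.52795156,  0.69005658,  0.21179209]), 'wrist_torque': array([ 0.00728565, -0.00779003,  0.04317549]), 'gripper_force': 0.0, 'opening': 93.08043687032988}
scene [1203.  -69. 1085.] 408.2671196397134
scene stand 0.7 [261. 159. 330. 220.] rect [500. 115.] [211. 242.] 85 z [ 14.  37. 167.]
scene riser 0.56 [318. 163. 336. 228.] rect [532. 225.] [ 55. 226.] 75 z [ 4. 26. 46.]
scene riser 0.37 [235. 162. 250. 187.] rect [447. -44.] [49. 60.] 83 z [-0. 17. 47.]
scene fulcrum 0.56 [236. 165. 249. 188.] rec
[... 1144 characters left out ...]
7. 91.]
top lever 0.71 [251. 234. 385. 272.] rect [ 421. -164.] [361.  83.] 85 z [ 17. 115. 143.]
top lever 0.68 [260. 237. 284. 265.] rect [439. -46.] [44. 71.] 83 z [ 7. 15. 47.]
top lever_pad 0.89 [250. 231. 382. 271.] rect [ 414. -168.] [ 97. 367.] 1 z [  4. 114. 143.]
top weight 0.65 [101. 249. 131. 276.] rect [428. 374.] [63. 64.] 14 z [ 9. 27. 64.]
top jar 0.63 [102. 190. 133. 219.] rect [589. 366.] [58. 63.] 62 z [ 6. 73. 79.]
top plane 0.68 [348. 142. 433. 174.] rect [ 676. -393.] [245.  74.] 86 z [ 2. 28. 91.]
top plane 0.57 [249. 234. 384. 271.] rect [ 415. -165.] [ 92. 361.] 1 z [ 19. 116. 143.]
top mallet 0.66 [165. 106. 274. 150.] rect [782.  81.] [314. 121.] 84 z [12. 50. 77.]
```

View pics/a.png

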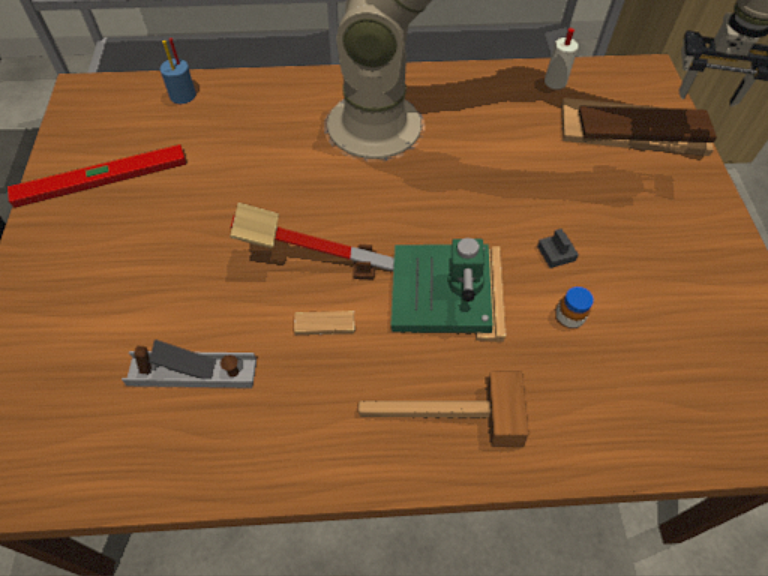

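View pics/b.png

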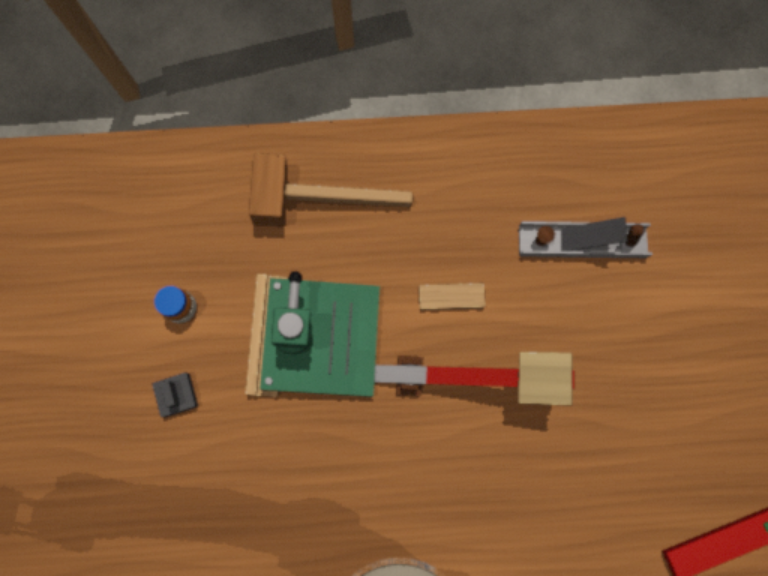

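The scene view shows the weight at about (557,248), lever pad (257,225), packer (325,322) and stand (443,290). In the top view, up is +x and left is +y. The weight is at (175,395), packer (452,297), pad (545,378) and fulcrum (408,375). Next I'll measure yaws and centres.

```bash
cat >> h.py <<'E'
def rect(P,lo,hi,n=""):
    Q=P[(P[:,2]>lo)&(P[:,2]<hi)]; r=cv2.minAreaRect(Q[:,:2].astype(np.float32))
    b=cv2.boxPoints(r); e=max(b[1]-b[0],b[2]-b[1],key=np.linalg.norm)
    print(n,len(Q),"c",np.round(r[0],1),"size",np.round(r[1],1),"long-axis deg",round(float(np.degrees(np.arctan2(e[1],e[0])))%180,1),"zmed",round(float(np.median(Q[:,2])),1))
def plan(x,y,z,yaw):
    "world TCP target, world yaw (deg) of the closing axis -> tool units; tool kept straight down"
    from scipy.spatial.transform import Rotation as R
    s=state();w=s["tcp_rot"];T=R.from_quat([w[1],w[2],w[3],w[0]]);M=T.as_matrix()
    cur=np.degrees(np.arctan2(M[1,1],M[0,1])); d=(yaw-cur+90)%180-90; a=np.radians(cur+d)
    G=np.array([[np.sin(a),np.cos(a),0],[-np.cos(a),np.sin(a),0],[0,0,-1]]).T.copy()
    G=np.stack([np.cross([np.cos(a),np.sin(a),0],[0,0,-1]),[np.cos(a),np.sin(a),0],[0,0,-1]],1)
    sh=M.T@(np.array([x,y,z])-s["tool_pos"])/500; rv=(T.inv()*R.from_matrix(G)).as_rotvec()/(np.pi/2)
    print("from",s["tool_pos"].round(1),"yaw",round(cur,1),"shift",sh.round(4),"rot",rv.round(4))
E
python3 - <<'E'
from h import *
c=camera("top")
def M(t,i=0): return pts(c,silhouettes("top",t)[i]["mask"])
P=pts(c)
def reg(x0,x1,y0,y1): return P[(P[:,0]>x0)&(P[:,0]<x1)&(P[:,1]>y0)&(P[:,1]<y1)]
W=reg(370,490,310,440); rect(W,18,32,"block");rect(W,50,70,"rib")
rect(reg(530,640,-220,-40),10,22,"packer")
S=M("stand"); rect(S,24,60,"stand plate")
rect(M("riser"),8,30,"riser")
F=reg(380,500,-90,10); rect(F,38,52,"cheeks"); rect(F,6,52,"fulcrum")
L=M("lever_pad"); rect(L,60,160,"lever"); rect(L[L[:,1]<-225],90,160,"pad")
pinch=[k for k in dir(__import__("plant")) if "pinch" in k]; import plant; print([(k,getattr(plant,k)) for k in pinch])
# low-edge line of stand top
for x in(460,480,500,520,540,560,580):
    q=S[(abs(S[:,0]-x)<4)]; i=np.argmin(q[:,1]); print(x,q[i].round(1),end=" ")
print()
plan(428,374,150,104)
E
```

```text
block 437 c [429.3 374.7] size [65.  65.5] long-axis deg 104.5 zmed 25.6
rib 124 c [428.7 374.5] size [44.3 17. ] long-axis deg 17.2 zmed 61.5
packer 694 c [ 579.2 -134.5] size [119.6  46.1] long-axis deg 89.0 zmed 15.7
stand plate 4604 c [515.6 108.1] size [199.  200.7] long-axis deg 173.1 zmed 36.0
riser 738 c [527.3 213.4] size [ 53.9 221. ] long-axis deg 176.2 zmed 24.5
cheeks 245 c [437.1 -59.6] size [55.  50.2] long-axis deg 86.6 zmed 44.9
fulcrum 648 c [437.2 -38.9] size [82.  93.3] long-axis deg 111.5 zmed 31.6
lever 83 c [428.6 374.4] size [43.9 15.8] long-axis deg 15.3 zmed 62.5
pad 0 c [0. 0.] size [0. 0.] long-axis deg 0.0 zmed nan
[('pinch_z', 18.8)]
460 [462.6  16.7  28.8] 480 [480.9  12.9  31.5] 500 [502.6  11.7  29.6] 520 [521.5   7.9  29.1] 540 [543.    6.6  31.1] 560 [562.8   2.8  27.1] 580 [582.1   1.6  27.2] 
from [201.6 696.4 218.6] yaw 73.9 shift [-0.6142 -0.4935  0.1373] rot [ 0.      0.     -0.3349]
  return _methods._mean(a, axis=axis, dtype=dtype,
  ret = ret.dtype.type(ret / rcount)
```

```bash
python3 - <<'E'
from h import *
c=camera("top"); P=pts(c)
def reg(x0,x1,y0,y1): return P[(P[:,0]>x0)&(P[:,0]<x1)&(P[:,1]>y0)&(P[:,1]<y1)]
L=reg(370,500,-330,0)
rect(L[L[:,1]<-200],95,160,"pad"); 
for y in range(-300,0,20):
    q=L[(abs(L[:,1]-y)<6)&(L[:,2]>35 if y<-60 else L[:,2]>25)]
    if len(q): print(y,q[:,0].min().round(),q[:,0].max().round(),np.median(q[:,2]).round(),end=" | ")
F=L[(L[:,1]>-90)&(L[:,1]<-10)&(L[:,2]>8)]
print(); 
for lo,hi in((405,425),(450,475)): 
    q=F[(F[:,0]>lo)&(F[:,0]<hi)&(F[:,2]>38)]; rect(q,38,52,"cheek")
plan(428.8,374.5,150,106); plan(428.8,374.5,29,106)
E
```

```text
pad 1356 c [ 414.1 -253.3] size [109.   83.4] long-axis deg 84.4 zmed 128.5
-300 372.0 451.0 141.0 | -280 370.0 453.0 136.0 | -260 371.0 456.0 129.0 | -240 373.0 457.0 121.0 | -220 377.0 432.0 112.0 | -200 406.0 434.0 96.0 | -180 407.0 436.0 88.0 | -160 411.0 440.0 82.0 | -140 413.0 442.0 73.0 | -120 415.0 444.0 66.0 | -100 416.0 446.0 59.0 | -80 420.0 450.0 51.0 | -60 412.0 463.0 44.0 | -40 413.0 465.0 38.0 | -20 428.0 455.0 29.0 | 
cheek 58 c [418.4 -55.9] size [12.3 50.3] long-axis deg 92.9 zmed 44.4
cheek 48 c [456.3 -54.5] size [42.  13.2] long-axis deg 88.0 zmed 43.4
from [201.7 696.4 218.6] yaw 73.9 shift [-0.6154 -0.492   0.1373] rot [-0.      0.     -0.3572]
from [201.7 696.4 218.6] yaw 73.9 shift [-0.6154 -0.492   0.3793] rot [-0.      0.     -0.3572]
```

Call:
carry_out:
  commands: "0 -0.1 0 0 0 -0.09 1; -0.1 -0.15 0 0 0 -0.18 1; -0.2 -0.2 0 0 0 -0.27 1; -0.3 -0.25 0 0 0 -0.35 1; -0.4 -0.32 0.02 0 0 -0.35 1; -0.5 -0.4 0.05 0 0 -0.35 1; -0.58 -0.46 0.1 0 0 -0.35 1; -0.614 -0.493 0.13 0 0 -0.35 1"

```text
time: 2.15
tool_pos: [415.6, 393.4, 165.2]
tcp_rot: [0.001, -0.133, 0.991, 0.001]
contact_force: [1.1, 0.8, 0.1]
opening: 92.9
gripper_force: 0.0
```

```bash
python3 - <<'E'
from h import *
plan(428.8,374.5,31,106.5)
E
```

```text
from [415.6 393.4 165.2] yaw 105.3 shift [-0.015  -0.0437  0.2684] rot [ 0.0006  0.0013 -0.0131]
```

Call:
carry_out:
  commands: "-0.015 -0.044 0.05 0 0 -0.013 1; -0.015 -0.044 0.1 0 0 -0.013 1; -0.015 -0.044 0.15 0 0 -0.013 1; -0.015 -0.044 0.15 0 0 -0.013 1; -0.015 -0.044 0.15 0 0 -0.013 1; -0.015 -0.044 0.15 0 0 -0.013 1; -0.015 -0.044 0.15 0 0 -0.013 1; -0.015 -0.044 0.15 0 0 -0.013 1"

```text
time: 2.95
tool_pos: [427.2, 376.0, 90.9]
tcp_rot: [0.001, -0.144, 0.99, 0.0]
contact_force: [0.1, 0.2, 0.6]
opening: 93.0
gripper_force: 0.0
```

```bash
python3 - <<'E'
from h import *
plan(428.8,374.5,31,106.5)
E
```

```text
from [427.2 376.   90.9] yaw 106.5 shift [-0.0021 -0.0039  0.1198] rot [0.0004 0.0009 0.0005]
```

Call:
carry_out:
  commands: "-0.002 -0.004 0.06 0 0 0 1; -0.002 -0.004 0.1 0 0 0 1; -0.002 -0.004 0.12 0 0 0 1; -0.002 -0.004 0.12 0 0 0 1; -0.002 -0.004 0.12 0 0 0 0; -0.002 -0.004 0.12 0 0 0 0; -0.002 -0.004 0.12 0 0 0 0; -0.002 -0.004 0.12 0 0 0 0"

```text
time: 3.75
tool_pos: [428.7, 374.1, 30.5]
tcp_rot: [0.0, -0.144, 0.99, 0.0]
contact_force: [-0.2, 0.6, 0.3]
opening: 65.6
gripper_force: 0.0
```

```bash
python3 - <<'E'
from h import *
s=state();print(s["opening"],s["gripper_force"],s["contact_force"].round(1))
plan(428.8,374.5,250,106.5);plan(520,230,260,95);plan(500,0,260,83);plan(409.7,-282,220,83)
E
```

```text
65.63082800076047 0.0 [-0.2  0.6  0.3]
from [428.7 374.1  30.5] yaw 106.5 shift [-0.0008  0.0009 -0.4389] rot [0.0003 0.0006 0.0002]
from [428.7 374.1  30.5] yaw 106.5 shift [-0.0935 -0.328  -0.459 ] rot [0.0004 0.0006 0.128 ]
from [428.7 374.1  30.5] yaw 106.5 shift [ 0.0757 -0.7577 -0.4593] rot [0.0004 0.0006 0.2613]
from [428.7 374.1  30.5] yaw 106.5 shift [ 0.4093 -1.2471 -0.3799] rot [0.0004 0.0006 0.2613]
```

Call:
carry_out:
  commands: "0 0 0 0 0 0 0; 0 0 0 0 0 0 0; 0 0 0 0 0 0 0; 0 0 0 0 0 0 0; 0 0 0 0 0 0 0; 0 0 0 0 0 0 0; 0 0 0 0 0 0 0; 0 0 0 0 0 0 0"

```text
time: 4.55
tool_pos: [428.3, 374.3, 29.9]
tcp_rot: [0.0, -0.144, 0.99, 0.0]
contact_force: [-0.9, 2.3, -0.8]
opening: 15.6
gripper_force: 29.9
```

Call:
carry_out:
  commands: "0 0 -0.03 0 0 0 0; 0 0 -0.1 0 0 0 0; 0 0 -0.2 0 0 0 0; 0 0 -0.3 0 0 0 0; 0 0 -0.4 0 0 0 0; -0.02 -0.04 -0.459 0 0 0.05 0; -0.05 -0.12 -0.459 0 0 0.1 0; -0.08 -0.2 -0.459 0 0 0.15 0"

```text
time: 5.35
tool_pos: [495.0, 288.1, 259.7]
tcp_rot: [-0.0, -0.026, 1.0, -0.0]
contact_force: [0.4, -1.1, -9.5]
opening: 16.3
gripper_force: 29.9
```

```bash
python3 - <<'E'
from h import *
plan(520,140,260,83);plan(500,0,260,83);plan(440,-200,260,83);plan(409.7,-282,220,83)
E
```

```text
from [495.  288.1 259.7] yaw 92.9 shift [-0.0347 -0.2985 -0.0005] rot [-2.000e-04 -1.000e-04  1.105e-01]
from [495.  288.1 259.7] yaw 92.9 shift [ 1.96e-02 -5.76e-01 -4.00e-04] rot [-2.000e-04 -1.000e-04  1.105e-01]
from [495.  288.1 259.7] yaw 92.9 shift [ 1.600e-01 -9.694e-01 -2.000e-04] rot [-2.000e-04 -1.000e-04  1.105e-01]
from [495.  288.1 259.7] yaw 92.9 shift [ 0.2289 -1.13    0.0798] rot [-2.000e-04 -1.000e-04  1.105e-01]
```

Call:
carry_out:
  commands: "-0.02 -0.09 0 0 0 0.05 0; -0.03 -0.18 0 0 0 0.11 0; -0.03 -0.28 0 0 0 0.11 0; -0.02 -0.38 0 0 0 0.11 0; 0 -0.48 0 0 0 0.11 0; 0.02 -0.576 0 0 0 0.11 0; 0.05 -0.66 0 0 0 0.11 0; 0.09 -0.75 0 0 0 0.11 0"

```text
time: 6.15
tool_pos: [468.5, -89.1, 258.4]
tcp_rot: [-0.001, 0.06, 0.998, -0.0]
contact_force: [1.1, -0.9, -8.5]
opening: 15.6
gripper_force: 30.0
```

```bash
python3 - <<'E'
from h import *
plan(409.7,-282,230,83)
E
```

```text
from [468.5 -89.1 258.4] yaw 83.1 shift [ 0.0704 -0.397   0.0571] rot [-0.0001 -0.0014  0.0013]
```

Call:
carry_out:
  commands: "0.015 -0.09 0 0 0 0 0; 0.03 -0.18 0 0 0 0 0; 0.05 -0.27 0 0 0 0 0; 0.06 -0.34 0.02 0 0 0 0; 0.07 -0.38 0.04 0 0 0 0; 0.07 -0.397 0.057 0 0 0 0; 0.07 -0.397 0.057 0 0 0 0; 0.07 -0.397 0.057 0 0 0 0"

```text
time: 6.95
tool_pos: [411.6, -279.1, 230.4]
tcp_rot: [-0.001, 0.06, 0.998, 0.001]
contact_force: [0.1, 0.2, -8.8]
opening: 15.7
gripper_force: 30.0
```

```bash
python3 - <<'E'
from h import *
c=camera("scene"); save(c,"pics/c0.png"); cv2.imwrite("pics/c.png",cv2.resize(c["pixels"][90:270,120:380,::-1],(780,540)))
plan(409.7,-282,79,83); plan(409.7,-282,180,83)
E
```

```text
from [ 412.  -278.9  230.8] yaw 83.2 shift [ 0.0036 -0.0069  0.3035] rot [ 0.0006 -0.0004  0.0024]
from [ 412.  -278.9  230.8] yaw 83.2 shift [ 0.0037 -0.0067  0.1015] rot [ 0.0006 -0.0004  0.0024]
```

View pics/c.png

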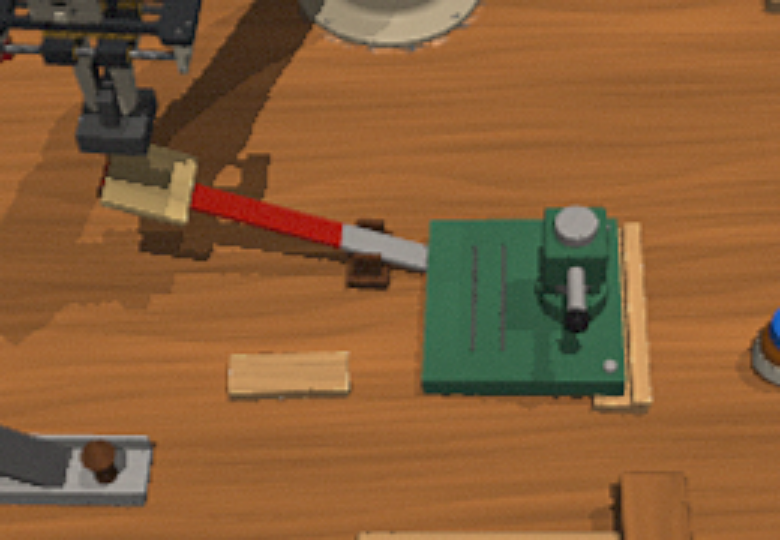

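The weight hangs level above the raised pad, at crop pixel (115,120). Now I'll press it down.

Call:
carry_out:
  commands: "0.002 -0.004 0.04 0 0 0 0; 0.004 -0.007 0.08 0 0 0 0; 0.004 -0.007 0.11 0 0 0 0; 0.004 -0.007 0.135 0 0 0 0; 0.004 -0.007 0.16 0 0 0 0; 0.004 -0.007 0.18 0 0 0 0; 0.004 -0.007 0.2 0 0 0 0; 0.004 -0.007 0.22 0 0 0 0"

```text
time: 7.8
tool_pos: [409.8, -283.3, 120.6]
tcp_rot: [0.0, 0.06, 0.998, -0.0]
contact_force: [0.6, -1.3, -6.9]
opening: 15.7
gripper_force: 30.0
```

```bash
python3 - <<'E'
from h import *
plan(409.7,-282,79,83)
c=camera("scene"); cv2.imwrite("pics/d.png",cv2.resize(c["pixels"][90:270,120:380,::-1],(780,540)))
E
```

```text
from [ 409.8 -283.3  120.6] yaw 83.2 shift [0.0007 0.0025 0.0833] rot [-0.0001  0.0006  0.0019]
```

View pics/d.png

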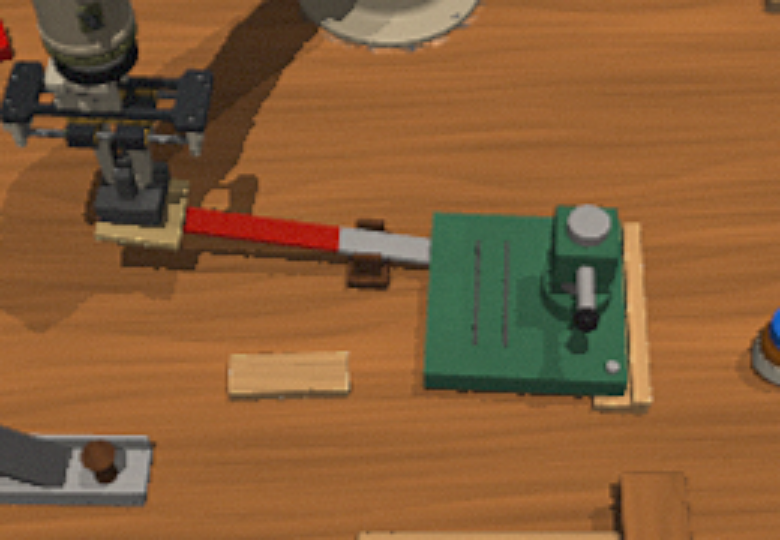

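The weight sits on the pad at crop (130,200), the lever is going down and the stand edge is rising. I'll go on to the bottom.

Call:
carry_out:
  commands: "0 0.002 0.02 0 0 0 0; 0 0.002 0.04 0 0 0 0; 0 0.002 0.055 0 0 0 0; 0 0.002 0.07 0 0 0 0; 0 0.002 0.078 0 0 0 0; 0 0.002 0.083 0 0 0 0; 0 0.002 0.083 0 0 0 0; 0 0.002 0.083 0 0 0 0"

```text
time: 8.65
tool_pos: [409.3, -282.7, 79.6]
tcp_rot: [0.0, 0.06, 0.998, -0.0]
contact_force: [-2.0, -1.5, -4.2]
opening: 16.2
gripper_force: 30.0
```

Call:
carry_out:
  commands: "0 0 0.002 0 0 0 0; 0 0 0.003 0 0 0 0; 0 0 0.003 0 0 0 0; 0 0 0.003 0 0 0 0.3; 0 0 0.003 0 0 0 0.5; 0 0 0.003 0 0 0 0.7; 0 0 0.003 0 0 0 0.7; 0 0 0.003 0 0 0 0.7"

```text
time: 9.45
tool_pos: [409.4, -282.5, 78.0]
tcp_rot: [0.0, 0.06, 0.998, 0.0]
contact_force: [-0.1, 0.4, -0.7]
opening: 51.6
gripper_force: 0.0
```

Call:
carry_out:
  commands: "0 0 0 0 0 0 0.8; 0 0 0 0 0 0 0.8; 0 0 -0.03 0 0 0 0.8; 0 0 -0.1 0 0 0 0.8; 0 0 -0.2 0 0 0 0.8; 0 0 -0.3 0 0 0 0.8; 0 0 -0.3 0 0 0 0.8; 0 0 -0.3 0 0 0 0.8"

```text
time: 10.25
tool_pos: [409.7, -282.7, 229.0]
tcp_rot: [0.001, 0.06, 0.998, -0.001]
contact_force: [0.3, -0.1, -0.6]
opening: 74.4
gripper_force: 0.0
```

```bash
python3 - <<'E'
from h import *
c=camera("scene"); cv2.imwrite("pics/e.png",cv2.resize(c["pixels"][90:270,120:380,::-1],(780,540)))
c=camera("top"); P=pts(c)
def reg(x0,x1,y0,y1): return P[(P[:,0]>x0)&(P[:,0]<x1)&(P[:,1]>y0)&(P[:,1]<y1)]
rect(reg(530,640,-220,-40),10,22,"packer")
rect(reg(400,640,-10,240),36,62,"plate")
W=reg(350,480,-340,-220); rect(W,100,125,"rib"); rect(W,64,84,"block"); rect(W,40,60,"pad")
S=reg(440,640,-20,240)
for x in(480,500,520,540,560,580):
    q=S[(abs(S[:,0]-x)<4)&(S[:,2]>40)]; i=np.argmin(q[:,1]); print(x,q[i].round(1),end=" ")
print()
plan(577,-160,100,0)
E
```

```text
packer 690 c [ 578.9 -135. ] size [120.   45.4] long-axis deg 88.5 zmed 15.9
plate 4773 c [514.5  97.1] size [229.  200.4] long-axis deg 83.2 zmed 48.0
rib 0 c [0. 0.] size [0. 0.] long-axis deg 0.0 zmed nan
block 88 c [ 382.1 -278.4] size [62.4  9. ] long-axis deg 82.1 zmed 73.9
pad 257 c [ 412.3 -272.4] size [101.7  82.4] long-axis deg 84.2 zmed 47.8
480 [481.5  15.4  52.4] 500 [502.9  14.1  50.5] 520 [521.4  10.4  50.8] 540 [542.7   9.2  51.8] 560 [561.8   5.4  50.1] 580 [582.2   4.2  57.3] 
from [ 408.8 -282.1  227.1] yaw 83.1 shift [-0.3052  0.2826  0.254 ] rot [-3.000e-04 -9.000e-04  9.237e-01]
  return _methods._mean(a, axis=axis, dtype=dtype,
  ret = ret.dtype.type(ret / rcount)
```

View pics/e.png

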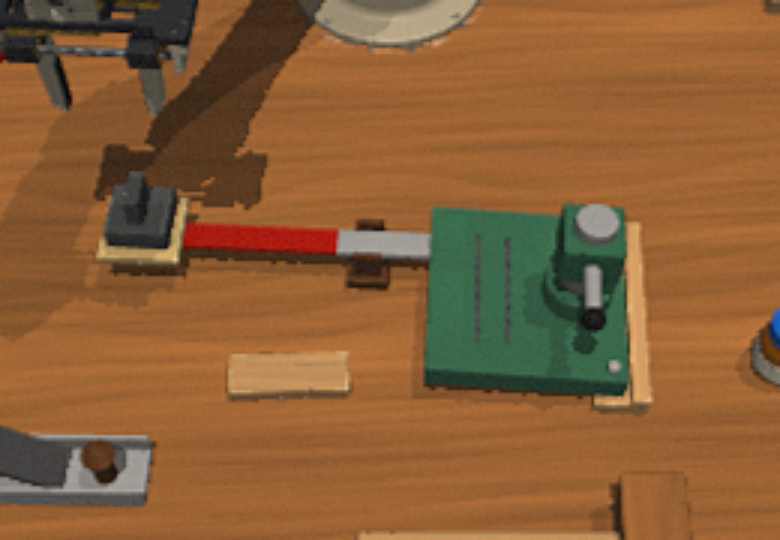

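The weight stands upright on the pad at crop (140,215). The lever is level and the plate top is at z≈50, so the edge is at about 22 mm. Next is the packer.

```bash
python3 - <<'E'
from h import *
print(state()["q"].round(2)); plan(578.3,-165,60,-1.3)
E
```

```text
[ 0.4   0.32  0.12  2.11 -0.06  0.72  2.01]
from [ 408.8 -282.1  227.1] yaw 83.1 shift [-0.309   0.2729  0.3339] rot [-3.000e-04 -9.000e-04  9.382e-01]
```

Call:
carry_out:
  commands: "-0.05 0.05 0 0 0 0.09 1; -0.1 0.1 0 0 0 0.18 1; -0.15 0.14 0 0 0 0.27 1; -0.2 0.18 0 0 0 0.36 1; -0.25 0.22 0 0 0 0.45 1; -0.3 0.25 0 0 0 0.54 1; -0.3 0.27 0.02 0 0 0.63 1; -0.3 0.27 0.05 0 0 0.72 1"

```text
time: 11.15
tool_pos: [574.9, -164.5, 200.7]
tcp_rot: [-0.001, 0.587, 0.81, -0.001]
contact_force: [-0.2, -0.6, -0.1]
opening: 93.1
gripper_force: 0.0
```

```bash
python3 - <<'E'
from h import *
print(state()["q"].round(2)); plan(578.3,-165,60,-1.3)
E
```

```text
[-0.08  0.49  0.39  1.93 -0.26  0.77  0.77]
from [ 574.9 -164.5  200.7] yaw 18.2 shift [-0.0034  0.0067  0.2814] rot [-0.0014 -0.0004  0.2161]
```

Call:
carry_out:
  commands: "-0.003 0.006 0.05 0 0 0.08 1; -0.003 0.007 0.12 0 0 0.16 1; -0.003 0.007 0.18 0 0 0.216 1; -0.003 0.007 0.24 0 0 0.216 1; -0.003 0.007 0.28 0 0 0.216 1; -0.003 0.007 0.28 0 0 0.216 1; -0.003 0.007 0.28 0 0 0.216 1; -0.003 0.007 0.28 0 0 0.216 1"

```text
time: 11.95
tool_pos: [578.4, -167.1, 63.4]
tcp_rot: [0.0, 0.714, 0.7, -0.0]
contact_force: [0.5, -0.1, 0.4]
opening: 93.1
gripper_force: 0.0
```

```bash
python3 - <<'E'
from h import *
plan(578.3,-165,4,-1.3)
E
```

```text
from [ 578.4 -167.1   63.4] yaw -1.1 shift [ 0.0043 -0.0002  0.1188] rot [0.0002 0.0002 0.0019]
```

Call:
carry_out:
  commands: "0.004 0 0.05 0 0 0.002 1; 0.004 0 0.09 0 0 0.002 1; 0.004 0 0.11 0 0 0.002 1; 0.004 0 0.118 0 0 0.002 1; 0.004 0 0.118 0 0 0.002 0.6; 0.004 0 0.118 0 0 0.002 0.3; 0.004 0 0.118 0 0 0.002 0.3; 0.004 0 0.118 0 0 0.002 0.3"

```text
time: 12.75
tool_pos: [578.6, -164.9, 4.5]
tcp_rot: [0.0, 0.715, 0.699, 0.0]
contact_force: [-0.4, 0.7, 0.4]
opening: 65.7
gripper_force: 0.0
```

Call:
carry_out:
  commands: "0 0 0 0 0 0 0.3; 0 0 0 0 0 0 0.3; 0 0 0 0 0 0 0.3; 0 0 0 0 0 0 0.3; 0 0 -0.002 0 0 0 0.3; 0 0 -0.004 0 0 0 0.3; 0 0 -0.004 0 0 0 0.3; 0 0 -0.004 0 0 0 0.3"

```text
time: 13.55
tool_pos: [578.2, -164.8, 5.9]
tcp_rot: [-0.0, 0.715, 0.699, -0.0]
contact_force: [0.7, 1.1, -0.4]
opening: 44.7
gripper_force: 30.0
```

```bash
python3 - <<'E'
from h import *
s=state(); print(s["tool_pos"].round(1))
c=camera("top"); P=pts(c)
q=P[(P[:,0]>545)&(P[:,0]<612)&(P[:,1]>-140)&(P[:,1]<-40)]; rect(q,8,30,"packer front")
g=np.array([552.4,1])-30*np.array([.122,.993]); print(g)
plan(*g,s["tool_pos"][2],-7); plan(g[0]-.122*60,g[1]-.993*60,s["tool_pos"][2],-7)
E
```

```text
[ 578.2 -164.8    5.9]
packer front 0 c [0. 0.] size [0. 0.] long-axis deg 0.0 zmed nan
[548.74 -28.79]
from [ 578.2 -164.8    5.8] yaw -1.3 shift [ 2.707e-01 -6.500e-02 -1.000e-04] rot [-0.0001  0.      0.0634]
from [ 578.2 -164.8    5.8] yaw -1.3 shift [ 1.512e-01 -7.690e-02 -1.000e-04] rot [-0.0001  0.      0.0634]
  return _methods._mean(a, axis=axis, dtype=dtype,
  ret = ret.dtype.type(ret / rcount)
```

Call:
carry_out:
  commands: "0.03 -0.02 0 0 0 0.02 0.3; 0.06 -0.04 0 0 0 0.04 0.3; 0.09 -0.06 0 0 0 0.063 0.3; 0.12 -0.074 0 0 0 0.063 0.3; 0.135 -0.078 0 0 0 0.063 0.3; 0.135 -0.078 0 0 0 0.063 0.3; 0.135 -0.078 0 0 0 0.063 0.3; 0.135 -0.078 0 0 0 0.063 0.3"

```text
time: 14.4
tool_pos: [541.3, -97.3, 6.0]
tcp_rot: [0.0, 0.749, 0.663, 0.0]
contact_force: [-0.2, 0.6, -0.6]
opening: 44.6
gripper_force: 30.0
```

```bash
python3 - <<'E'
from h import *
s=state(); print(s["opening"],s["contact_force"].round(1))
c=camera("scene"); cv2.imwrite("pics/f.png",cv2.resize(c["pixels"][130:270,170:370,::-1],(800,560)))
plan(548.7,-28.8,s["tool_pos"][2],-7)
E
```

```text
44.56683905671482 [-0.2  0.6 -0.6]
from [541.2 -97.3   5.9] yaw -7.0 shift [ 1.379e-01 -1.800e-03 -1.000e-04] rot [ 0.0004  0.0003 -0.0001]
```

View pics/f.png

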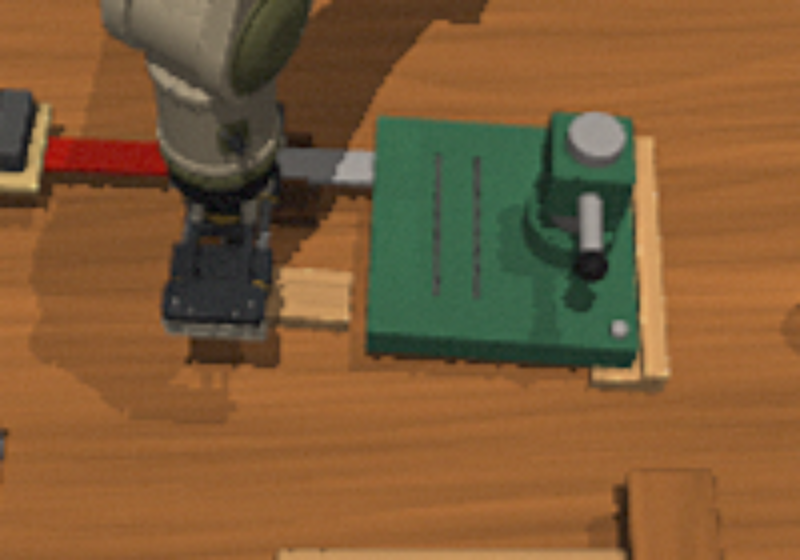

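The packer's front, at crop (350,300), is aligned just short of the edge at (370,300), clear of the lever. I'll slide it in.

Call:
carry_out:
  commands: "0.03 0 0 0 0 0 0.3; 0.06 -0.001 0 0 0 0 0.3; 0.09 -0.002 0 0 0 0 0.3; 0.12 -0.002 0 0 0 0 0.3; 0.134 -0.002 0 0 0 0 0.3; 0.134 -0.002 0 0 0 0 0.3; 0.134 -0.002 0 0 0 0 0.3; 0.134 -0.002 0.003 0 0 0 0.3"

```text
time: 15.25
tool_pos: [547.9, -30.5, 4.5]
tcp_rot: [0.0, 0.749, 0.663, -0.0]
contact_force: [-0.2, -0.2, -0.6]
opening: 45.1
gripper_force: 30.0
```

Call:
carry_out:
  commands: "0 0 0 0 0 0 0.5; 0 0 0 0 0 0 0.6; 0 0 0 0 0 0 0.7; 0 0 0 0 0 0 0.7; 0 0 0 0 0 0 0.7; -0.03 0 0 0 0 0 0.7; -0.07 0 -0.02 0 0 0 0.7; -0.1 0 -0.08 0 0 0 0.7"

```text
time: 16.05
tool_pos: [540.3, -81.5, 43.7]
tcp_rot: [-0.001, 0.749, 0.662, -0.001]
contact_force: [0.5, 0.5, 1.1]
opening: 65.1
gripper_force: 0.0
```

```bash
python3 - <<'E'
from h import *
plan(409.5,-282.3,230,83); plan(500,-200,230,50)
E
```

```text
from [540.3 -81.5  43.7] yaw -7.0 shift [-0.431  -0.2118 -0.3715] rot [-0.0012  0.0021  0.9996]
from [540.3 -81.5  43.7] yaw -7.0 shift [-0.2455 -0.0523 -0.3721] rot [-2.200e-03 -5.000e-04 -6.337e-01]
```

Call:
carry_out:
  commands: "0 0 -0.1 0 0 -0.09 1; -0.05 -0.02 -0.2 0 0 -0.18 1; -0.1 -0.05 -0.28 0 0 -0.27 1; -0.17 -0.08 -0.36 0 0 -0.36 1; -0.24 -0.12 -0.37 0 0 -0.45 1; -0.31 -0.15 -0.37 0 0 -0.54 1; -0.38 -0.19 -0.37 0 0 -0.63 1; -0.43 -0.21 -0.37 0 0 -0.72 1"

```text
time: 16.85
tool_pos: [408.3, -283.1, 230.5]
tcp_rot: [0.0, 0.276, 0.961, -0.0]
contact_force: [0.1, 0.1, -0.6]
opening: 93.1
gripper_force: 0.0
```

```bash
python3 - <<'E'
from h import *
plan(409.5,-282.3,150,83)
c=camera("scene"); cv2.imwrite("pics/g.png",cv2.resize(c["pixels"][110:270,130:370,::-1],(780,520)))
c=camera("top"); P=pts(c)
q=P[(P[:,0]>500)&(P[:,0]<620)&(P[:,1]>-110)&(P[:,1]<20)]; rect(q,10,22,"packer visible")
E
```

```text
from [ 408.3 -283.1  230.5] yaw 58.0 shift [-0.0012  0.0027  0.161 ] rot [-0.0006  0.0003 -0.2783]
packer visible 380 c [546.9 -27. ] size [65.5 45.1] long-axis deg 81.6 zmed 15.6
```

View pics/g.png

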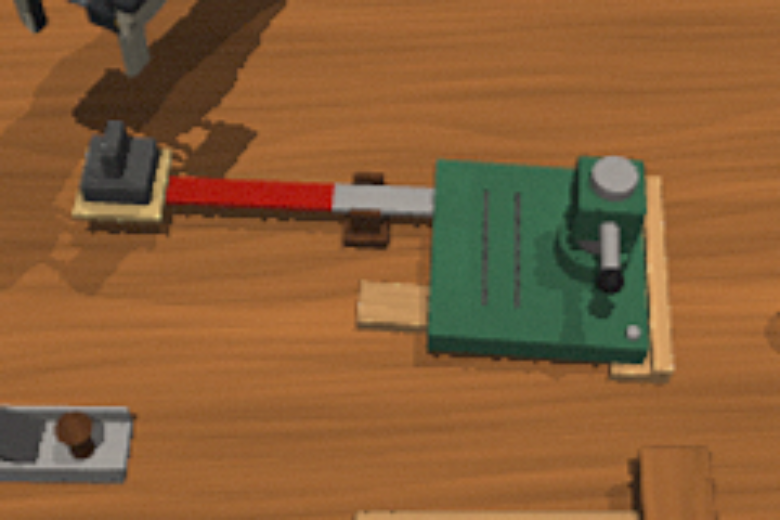

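The packer, at crop (392,305), is about 55 mm in, with 65 mm showing. The weight still holds the lever down. Now I'll take the weight off.

Call:
carry_out:
  commands: "-0.001 0.002 0.02 0 0 -0.09 1; -0.001 0.002 0.05 0 0 -0.18 1; -0.001 0.002 0.08 0 0 -0.275 1; -0.001 0.002 0.12 0 0 -0.275 1; -0.001 0.002 0.16 0 0 -0.275 1; -0.001 0.002 0.16 0 0 -0.275 1; -0.001 0.002 0.16 0 0 -0.275 1; -0.001 0.002 0.16 0 0 -0.275 1"

```text
time: 17.75
tool_pos: [412.9, -279.9, 150.4]
tcp_rot: [0.001, 0.065, 0.998, -0.0]
contact_force: [1.0, 0.0, 1.0]
opening: 92.9
gripper_force: 0.0
```

```bash
python3 - <<'E'
from h import *
plan(409.5,-282.5,79.5,83)
E
```

```text
from [ 412.9 -279.9  150.4] yaw 82.5 shift [ 0.0061 -0.006   0.1418] rot [-0.0004  0.0007 -0.005 ]
```

Call:
carry_out:
  commands: "0.006 -0.006 0.03 0 0 -0.005 1; 0.006 -0.006 0.07 0 0 -0.005 1; 0.006 -0.006 0.11 0 0 -0.005 1; 0.006 -0.006 0.141 0 0 -0.005 1; 0.006 -0.006 0.141 0 0 -0.005 1; 0.006 -0.006 0.141 0 0 -0.005 0.5; 0.006 -0.006 0.141 0 0 -0.005 0; 0.006 -0.006 0.141 0 0 -0.005 0"

```text
time: 18.55
tool_pos: [409.6, -282.4, 79.9]
tcp_rot: [0.001, 0.061, 0.998, -0.0]
contact_force: [-0.5, -0.5, 0.5]
opening: 73.3
gripper_force: 0.0
```

Call:
carry_out:
  commands: "0 0 0 0 0 0 0; 0 0 0 0 0 0 0; 0 0 0 0 0 0 0; 0 0 0 0 0 0 0; 0 0 0 0 0 0 0; 0 0 0 0 0 0 0; 0 0 0 0 0 0 0; 0 0 0 0 0 0 0"

```text
time: 19.35
tool_pos: [409.1, -282.3, 78.9]
tcp_rot: [0.0, 0.061, 0.998, -0.0]
contact_force: [0.1, -0.2, -0.8]
opening: 15.8
gripper_force: 30.0
```

Call:
carry_out:
  commands: "0 0 -0.005 0 0 0 0; 0 0 -0.012 0 0 0 0; 0 0 -0.02 0 0 0 0; 0 0 -0.035 0 0 0 0; 0 0 -0.06 0 0 0 0; 0 0 -0.1 0 0 0 0; 0 0 -0.17 0 0 0 0; 0 0 -0.25 0 0 0 0"

```text
time: 20.15
tool_pos: [407.5, -281.3, 204.4]
tcp_rot: [-0.002, 0.061, 0.998, 0.001]
contact_force: [0.2, 0.1, -9.0]
opening: 16.0
gripper_force: 30.0
```

```bash
python3 - <<'E'
from h import *
plan(570,-270,220,83); plan(570,-270,60,83); plan(570,-270,31,83)
E
```

```text
from [ 407.5 -281.3  204.4] yaw 83.0 shift [-0.3197  0.0619 -0.0324] rot [ 0.0009 -0.0023  0.0004]
from [ 407.5 -281.3  204.4] yaw 83.0 shift [-0.3208  0.0614  0.2876] rot [ 0.0009 -0.0023  0.0004]
from [ 407.5 -281.3  204.4] yaw 83.0 shift [-0.321   0.0613  0.3456] rot [ 0.0009 -0.0023  0.0004]
```

Call:
carry_out:
  commands: "-0.08 0.02 -0.03 0 0 0 0; -0.16 0.03 -0.03 0 0 0 0; -0.24 0.05 -0.03 0 0 0 0; -0.3 0.06 0 0 0 0 0; -0.315 0.061 0.08 0 0 0 0; -0.315 0.061 0.16 0 0 0 0; -0.315 0.061 0.24 0 0 0 0; -0.315 0.061 0.29 0 0 0 0"

```text
time: 20.95
tool_pos: [566.9, -269.8, 55.8]
tcp_rot: [-0.003, 0.061, 0.998, 0.001]
contact_force: [0.3, 0.4, -8.8]
opening: 15.8
gripper_force: 30.0
```

```bash
python3 - <<'E'
from h import *
plan(565,-270,31,83)
c=camera("scene"); P=pts(c); K=c["K"]
cv2.imwrite("pics/i.png",cv2.resize(c["pixels"][110:270,130:370,::-1],(780,520)))
E
```

```text
from [ 566.9 -269.8   55.8] yaw 83.1 shift [ 0.0035 -0.001   0.0497] rot [ 0.0008 -0.0033  0.0007]
```

View pics/i.png

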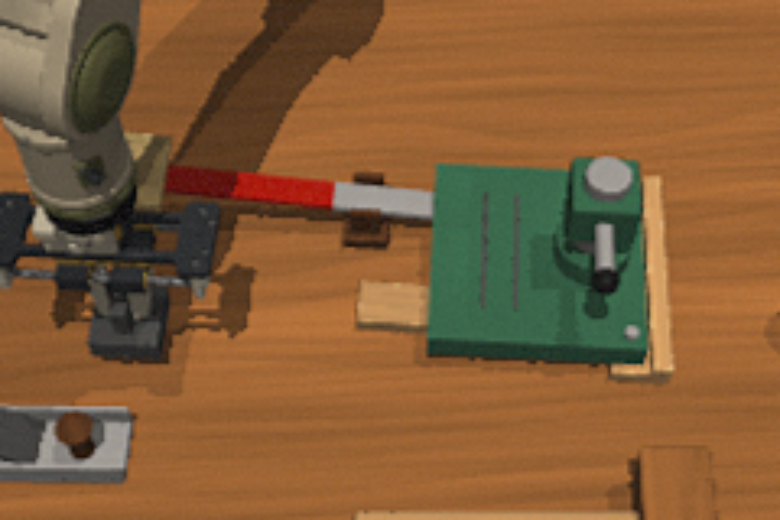

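The stand sits level on the packer at crop (392,305). The weight hangs clear of plane and lever, at (130,330). I'll lower it and let go.

Call:
carry_out:
  commands: "0 0 0.02 0 0 0 0; 0 0 0.035 0 0 0 0; 0 0 0.044 0 0 0 0; 0 0 0.048 0 0 0 0; 0 0 0.05 0 0 0 0; 0 0 0.05 0 0 0 0; 0 0 0.05 0 0 0 0; 0 0 0.05 0 0 0 0"

```text
time: 21.8
tool_pos: [569.3, -271.1, 34.3]
tcp_rot: [0.0, 0.061, 0.998, -0.0]
contact_force: [0.7, -0.5, -9.2]
opening: 15.8
gripper_force: 30.0
```

Call:
carry_out:
  commands: "0 0 0 0 0 0 0.3; 0 0 0 0 0 0 0.6; 0 0 0 0 0 0 0.6; 0 0 0 0 0 0 0.6; 0 0 0 0 0 0 0.6; 0 0 0 0 0 0 0.6; 0 0 -0.02 0 0 0 0.6; 0 0 -0.06 0 0 0 0.6"

```text
time: 22.6
tool_pos: [568.3, -270.6, 63.5]
tcp_rot: [-0.001, 0.061, 0.998, 0.0]
contact_force: [0.4, 0.5, 0.8]
opening: 55.5
gripper_force: 0.0
```

Call:
carry_out:
  commands: "0 0 -0.08 0 0 0 0.6; 0 0 -0.16 0 0 0 0.6; 0 0 -0.24 0 0 0 0.6; 0 0 -0.32 0 0 0 0.6; -0.05 0 -0.32 0 0 0 0.6; -0.12 0 -0.32 0 0 0 0.6; -0.2 0 -0.32 0 0 0 0.6; -0.2 0 -0.32 0 0 0 0.6"

```text
time: 23.4
tool_pos: [672.7, -282.1, 224.1]
tcp_rot: [0.001, 0.059, 0.998, 0.0]
contact_force: [-0.2, 0.6, -0.7]
opening: 56.0
gripper_force: 0.0
```

```bash
python3 - <<'E'
from h import *
c=camera("scene"); cv2.imwrite("pics/j.png",cv2.resize(c["pixels"][110:270,130:370,::-1],(780,520)))
c=camera("top"); P=pts(c)
def reg(x0,x1,y0,y1): return P[(P[:,0]>x0)&(P[:,0]<x1)&(P[:,1]>y0)&(P[:,1]<y1)]
W=reg(515,615,-320,-220); rect(W,20,32,"block"); rect(W,55,70,"rib")
S=reg(430,600,20,120); S=S[(S[:,2]>30)&(S[:,2]<60)]
A=np.c_[S[:,:2],np.ones(len(S))]; f=np.linalg.lstsq(A,S[:,2],rcond=None)[0]; print("tilt",f[:2].round(4),np.median(S[:,2]))
rect(reg(500,620,-110,20),10,22,"packer")
E
```

```text
block 401 c [ 568.3 -271.1] size [64.7 64.3] long-axis deg 83.9 zmed 25.8
rib 103 c [ 568.3 -271.2] size [16.2 43.9] long-axis deg 173.3 zmed 61.1
tilt [0.0002 0.0037] 44.0111545437503
packer 383 c [546.8 -27. ] size [65.6 45.5] long-axis deg 81.5 zmed 16.2
```

View pics/j.png

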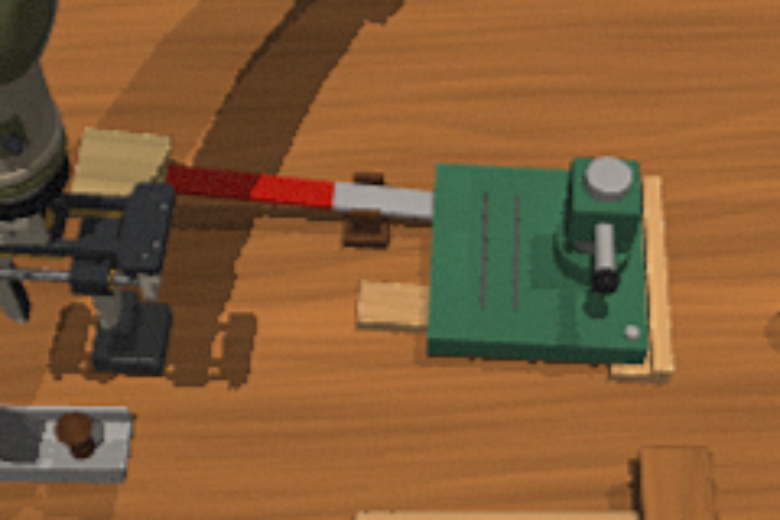

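The weight stands upright on the bench at crop (135,335). The stand is level, with plate top at 44 mm, on the packer and riser, and the robot touches nothing.

```bash
python3 -c "
from h import *
print(job_done())"
```

```text
the job is handed in; nothing more can be done
None
```

I handed the job in at about 23.4 s robot time: the stand measures level (tilt about 0.004 rad) on the packer and riser, the packer is about 55 mm in, the weight stands upright on the bench clear of the lever, and I left the jar, plane and mallet alone; no verdict came back.

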